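Lay out riser, moulding and gauges on the measuring machine's rotary table

TASK

Set up the round rotary table for the next measurement: stand the square riser block midway between the datum ball and the vee block, the ring gauge flat midway between the vee block and the angle bracket, and the setting cylinder upright midway between the angle bracket and the datum ball. Seat the moulded housing, open side up as it lies now, centred on top of the riser once the riser is in its place. Do not shift or knock over the stylus case and the cleaner bottle, and let go of everything at the end.

Things in the scene. Friction and masses are not known exactly. Their poses are not given: they have to be found in the camera images.
- plate: Rotary table: round, fixed, drilled aluminium plate 350 mm across; its top face is 12 mm above the dark granite (granite at z = 0). Origin: centre of its underside. Datum ball, vee block and angle bracket stand near its rim at the corners of an equilateral triangle with 240 mm sides (centre to centre); which is at which corner, and the triangle's turn, differ each time.
- datum_ball: Datum ball: white ceramic ball 25 mm across on a thin steel stem over a round dark base 52 mm across; top of ball 87 mm above the rotary table's face. Bolted down on the rotary table. Origin: centre of its footprint, on the rotary table's top face (z = 0.012). 
- vee_block: Vee block: bright steel block 56 x 56 x 45 mm (height) with an open V groove along its own x axis. Bolted down on the rotary table. Origin: centre of its footprint, on the rotary table's top face (z = 0.012). 
- angle_bracket: Angle bracket: dark steel L, base 56 x 56 x 10 mm with an upright wall 10 mm thick along its own +x edge, 65 mm high. Bolted down on the rotary table. Origin: centre of its footprint, on the rotary table's top face (z = 0.012). 
- riser_mid (a point): Riser block: loose square bright steel block 44 x 44 mm, 50 mm high, with a dark bolt hole and four small holes in its top; 0.3 to 0.55 kg. Starts upright on the granite. Point: its centre, 25 mm above its underside; z up, x and y square to its sides.
- housing_mid (a point): Moulded housing: loose round cream plastic cup, outside diameter 50 mm, wall 26 mm high (3 mm thick), open upward, with six ribs and a central hub 18 mm across that rises to 32 mm above the underside; about 0.06 kg. Starts on the granite, open side up. Point: on its axis, 13 mm above its flat underside; z up.
- ring_mid (a point): Ring gauge: loose plain bright steel ring, outside diameter 56 mm, bore 30 mm right through, 26 mm high, lying flat on the granite; 0.25 to 0.46 kg. Point: its centre, 13 mm above its underside; z along its axis.
- setting_cylinder_center (a point): Setting cylinder: loose plain solid bright steel cylinder, 32 mm across and 70 mm high, standing on the granite; 0.3 to 0.52 kg. Point: its centre, 35 mm above its underside; z along its axis.
- case_mid (a point): Stylus case: loose closed black plastic box 70 x 46 x 24 mm, lying on the granite; not part of the job. Point: its centre.
- bottle_mid (a point): Cleaner bottle: loose amber bottle, 38 mm across and 90 mm high with a white cap, standing on the granite; not part of the job. Point: its centre, half-way up.
Not all that is in view belongs to the job. Leave any blue look-alike of the part that bears setting_cylinder_center alone. Leave any turquoise look-alike of the part that bears ring_mid alone.

How it is judged:
By the outcome, as a careful person would: the job done as asked, in the order asked, and still so for the second after the job is handed in, with the robot touching nothing.
It also fails if it takes over 112 s, if anything falls off the work surface, if the arm or the gripper's body presses on something with over 40 N, if the wrist force passes 120 N, or if a joint passes its speed limit or range.

ROBOT

A 6-joint arm with a two-finger parallel gripper is mounted at the origin on the work surface. World frame = base frame: x ahead of the robot, y to its left, z up, the work surface at z = 0. Lengths are in mm, angles in rad, forces in N, time in s.
With the tool pointing down it reaches from about 400 to 825 mm from the base axis. Payload 7 kg.
Tool frame: the origin (TCP) lies at the very end of the fingers, on their centre line; the grasp point (between the pads) lies 19 mm behind it; z points along the fingers, y is the direction in which the jaws open and shut (so a half turn about z gives the same grasp; the last joint's range is limited). The gripper opens to 88 mm and grips with 3 to 60 N. Pads are 19 mm wide; open, the fingers measure 130 mm over their backs; the gripper's body (78 mm by 193 mm) begins 47 mm behind the grasp point.
Start: joints at [1.625, 0.359, 0.012, 0, -1.224, -0.288], TCP at [156.392, 656.61, 226.561] pointing down, gripper open.
Joint ranges: [-3.07, 3.07], [-1.43, 2.12], [-1.02, 1.25], [-3.03, 1.67], [-3.05, -0], [-3.03, 3.03]. Speed limits (rad/s): [2.39, 2.39, 3.01, 3.14, 3.14, 3.14].

INTERFACE

Orientations are given as a unit quaternion [x, y, z, w].
In Python, from plant import bot gives the robot as it stands. Calls block until the motion is done:
- bot.move_ptp(position, orientation): joint-space move of the TCP to a pose.
- bot.line_to(position, velocity=150, ori=None): straight line of the TCP; ori=None keeps the orientation; velocity is the mean speed in mm/s.
- bot.move_joints(angles): joint-space move.
- bot.move_gripper(opening, force=None): finger opening in mm; force is the grip in N (None keeps the last); returns when the fingers have stopped.
- bot.pause(seconds).
- bot.solve_ik(position, orientation): joint angles nearest the present ones, or None.
- bot.read_state(): the state.
- bot.camera(name): name is "scene" or "top"; returns the picture (480x640x3 uint8, red, green, blue); there is no depth.
- bot.get_calibration(name): a dict with "fx", "fy", "cx", "cy" (pixels), "view" (4x4, takes a point from world to camera coordinates). Camera axes: x right, y up, looking along -z (the intrinsics and any distortion apply to the point x, -y, -z); pixel columns grow to the right and rows downward; lengths in mm; the calibration is good to about 2 mm. A picture is of the moment at which its call begins. get_calibration takes no time and is no camera call.
A pose or a line that the arm cannot do raises bot.Unreachable and nothing moves.
- bot.close_job(): hands the job in, once; it reports no verdict.
The state is a dict: "t": time; "joint_pos": joint angles; "qvel": joint speeds; "tau": joint torques, N m; "tcp_pos": TCP position; "eef_rot": TCP orientation; "contact_force": force on the tool from outside, world axes, zero at the start; "moment": the same for the moment, N m; "width": finger opening in mm.
Only numpy, scipy, OpenCV 4.12 (cv2) and the standard library are available. Lean on these libraries where they do the work, as an engineer would, in place of code of your own. Each camera call takes 0.05 s, during which the arm holds its last target. There are 200 camera calls.

## Working session

There is one attempt and no reset: what is moved stays moved. The work goes in short steps, each a Python script; the robot and the scene stay as the last script left them, time stands still between calls to the robot, and variables do not carry over. Pictures are saved under pics/ and viewed, about 12 in all and at most 16, crops included, and the job is handed in when it is done.

```bash
mkdir -p pics; ls
python3 - <<'E'
from plant import bot
import cv2,numpy as np
for n in("scene","top"):
    cv2.imwrite(f"pics/{n}0.png",bot.camera(n)[:,:,::-1]); c=bot.get_calibration(n); print(n,{k:(np.round(v,3).tolist()) for k,v in c.items()})
    V=np.array(c["view"]);print(-V[:3,:3].T@V[:3,3])
s=bot.read_state();print(s)
E
```

```text
pics
scene {'fx': 467.62, 'fy': 467.62, 'cx': 324.569, 'cy': 241.078, 'view': [[-0.871, 0.49, -0.018, 509.137], [-0.311, -0.524, 0.793, 147.493], [0.38, 0.696, 0.609, -1360.026], [0.0, 0.0, 0.0, 1.0]]}
[1005.63561621  774.41384423  720.85027449]
top {'fx': 547.11, 'fy': 547.11, 'cx': 308.953, 'cy': 238.13, 'view': [[-0.018, -1.0, -0.003, 18.957], [0.992, -0.018, 0.121, -562.256], [-0.121, -0.001, 0.993, -1327.912], [0.0, 0.0, 0.0, 1.0]]}
[ 397.25795536    8.12923705 1386.34805493]
{'t': 0.1, 'joint_pos': array([ 1.62505414e+00,  3.59327902e-01,  1.11502609e-02, -3.04198268e-04,
       -1.22415553e+00, -2.88077867e-01]), 'qvel': array([-0.00098856, -0.00151681,  0.0022757 ,  0.00223641,  0.00039944,
       -0.00139499]), 'tau': array([-8.47602823e-04, -5.84162271e+01,  2.93751812e+01,  7.01550320e+00,
        1.01984519e-02, -4.22915753e-05]), 'tcp_pos': array([156.33674387, 656.17493934, 225.70892068]), 'eef_rot': array([ 9.93167458e-01, -1.16695283e-01, -1.00347184e-05,  7.81552331e-04]), 'contact_force': array([-1.08056234, -0.03271472,  0.9988956 ]), 'moment': array([-0.02574758, -0.00722329, -0.00194877]), 'width': 87.28594204454043}
```

View pics/scene0.png

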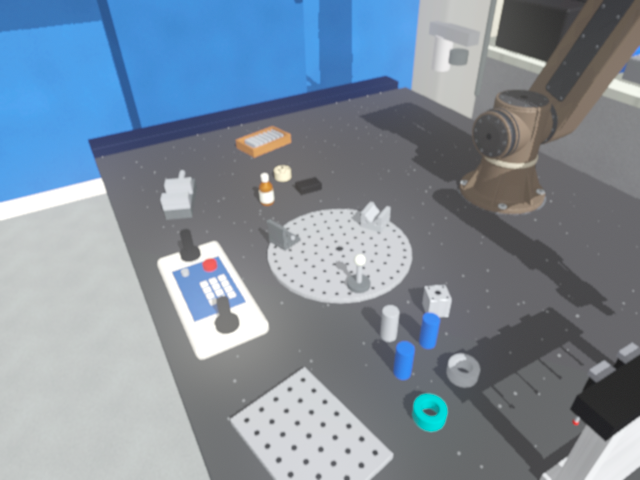

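View pics/top0.png

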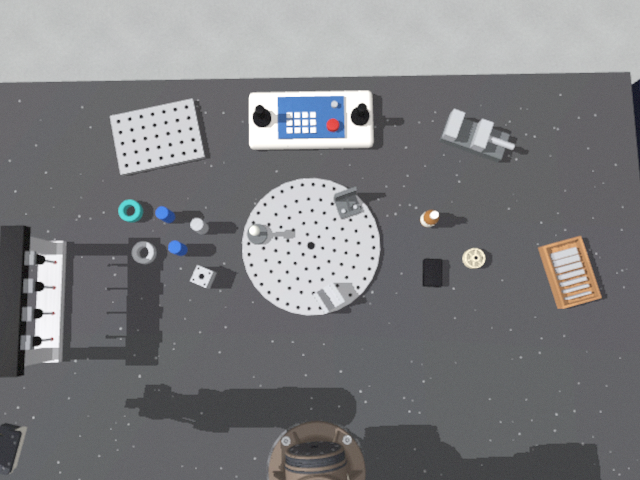

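The top view shows the round plate at (311,246), with the datum ball at (258,232), the angle bracket at (348,203) and the vee block at (335,295). Candidates:
- **Riser:** the bright square block at (203,277).
- **Setting cylinder:** the steel one at (199,226). The two blue ones at (165,214) and (177,248) are look-alikes.
- **Ring:** the steel one at (144,253). The turquoise one at (130,210) is a look-alike.
- **Housing:** the cream cup at (474,258).
- **Leave alone:** the case at (432,272) and the bottle at (430,218).

Next I'll confirm these in one enlarged crop.

```bash
cat > h.py <<'E'
from plant import bot
import numpy as np,cv2
C={n:bot.get_calibration(n) for n in("scene","top")}
def ray(n,u,v):
    c=C[n];V=np.array(c["view"]);R=V[:3,:3]
    return -R.T@V[:3,3], R.T@np.array([(u-c["cx"])/c["fx"],-(v-c["cy"])/c["fy"],-1.])
def onz(n,u,v,z):
    o,d=ray(n,u,v);return o+d*(z-o[2])/d[2]
def proj(n,p):
    c=C[n];V=np.array(c["view"]);q=V[:3,:3]@np.asarray(p,float)+V[:3,3]
    return np.array([c["cx"]+c["fx"]*q[0]/-q[2],c["cy"]-c["fy"]*q[1]/-q[2]])
def tri(u1,u2):
    o1,d1=ray("scene",*u1);o2,d2=ray("top",*u2);d1/=np.linalg.norm(d1);d2/=np.linalg.norm(d2)
    t=np.linalg.lstsq(np.c_[d1,-d2],o2-o1,rcond=None)[0];a,b=o1+t[0]*d1,o2+t[1]*d2
    return (a+b)/2,np.linalg.norm(a-b)
E
python3 - <<'E'
from h import *
a=cv2.imread("pics/top0.png");s=cv2.imread("pics/scene0.png")
c1=cv2.resize(a[170:330,110:370],None,fx=3,fy=3,interpolation=cv2.INTER_CUBIC)
cv2.imwrite("pics/c1.png",c1)
cv2.imwrite("pics/c2.png",cv2.resize(s[190:440,250:500],None,fx=2.4,fy=2.4,interpolation=cv2.INTER_CUBIC))
for n,u,v,z in [("riser",203,275,50),("cyl",199,223,70),("ring",144,252,26),("hous",474,258,26),("case",432,272,24),("bottle",431,214,90),("plate",311,246,12),("ball",255,230,86)]: print(n,onz("top",u,v,z).round())
print("plate check scene",onz("scene",339,253,12).round())
print("rack",tri((629,350),(62,240)),tri((600,370),(30,257)))
E
```

```text
riser [475. 269.  50.]
cyl [600. 276.  70.]
ring [536. 422.  26.]
hous [ 506. -401.   26.]
case [ 473. -296.   24.]
bottle [ 609. -285.   90.]
plate [545.   4.  12.]
ball [578. 138.  86.]
plate check scene [557.  23.  12.]
rack (array([519.06362244, 583.03099588, 232.32200242]), np.float64(104.04998721226895)) (array([511.09250714, 613.44923584, 207.13779879]), np.float64(0.12612583925202636))
```

View pics/c1.png

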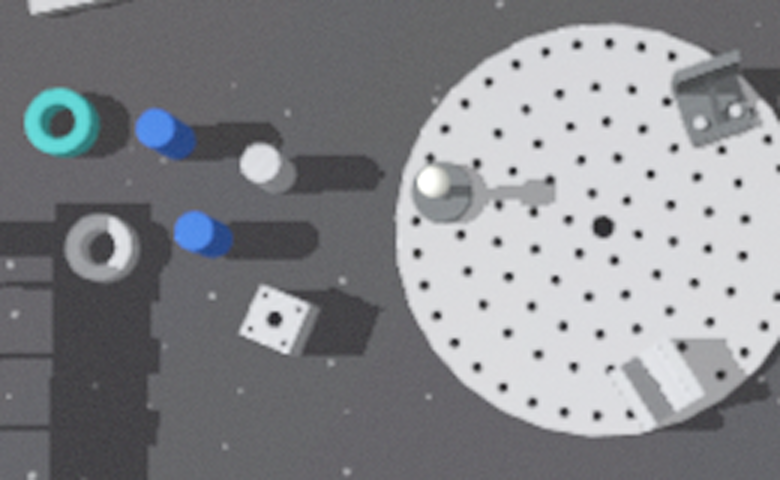

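View pics/c2.png

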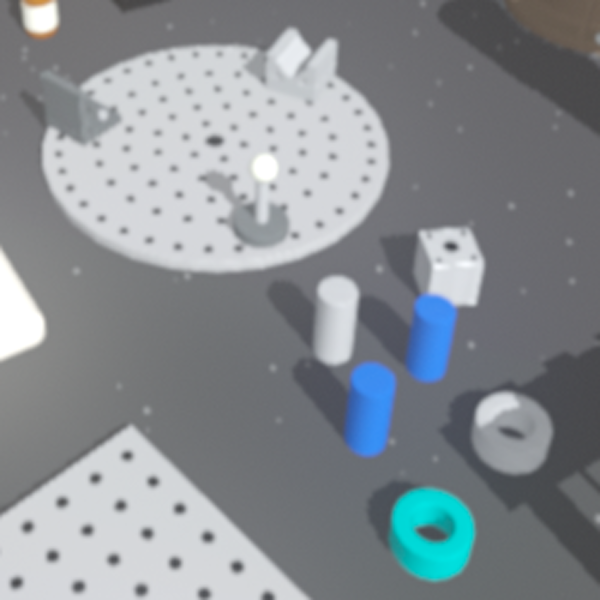

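The crop confirms the picks: steel cylinder, steel ring and square riser with bolt hole. The blue and turquoise ones are look-alikes. Next I'll triangulate across both views and check the rack at lower right, which could be an obstacle.

Run:
```python
from h import *
np.set_printoptions(suppress=True,precision=1)
t=lambda x,y:((x+.5)/3-.5+110,(y+.5)/3-.5+170)
s=lambda x,y:((x+.5)/2.4-.5+250,(y+.5)/2.4-.5+190)
for n,a,b,z in [("riser",t(274,319),s(451,246),50),("cyl",t(260,162),s(338,289),70),("ring",t(101,247),s(512,429),26),("ball",t(434,182),s(265,168),86.5),("platehole",t(603,227),s(215,140),12),("blueA",t(156,128),s(373,378),70),("blueB",t(195,232),s(434,308),70)]:
    p,g=tri(b,a);print(n,"tri",p,"gap %.1f"%g,"top",onz("top",*a,z),"scene",onz("scene",*b,z))
# plate contour in top
a=cv2.imread("pics/top0.png");g=cv2.cvtColor(a,cv2.COLOR_BGR2GRAY)
c=max(cv2.findContours((g>150).astype(np.uint8),0,1)[0],key=lambda c:cv2.contourArea(c)*(abs(cv2.boundingRect(c)[0]-242)<10))
h=cv2.convexHull(c)[:,0]
P=np.array([onz("top",u,v,12)[:2] for u,v in h]);A=np.c_[2*P,np.ones(len(P))];q=np.linalg.lstsq(A,(P**2).sum(1),rcond=None)[0]
print("plate circle",q[:2],np.sqrt(q[2]+q[0]**2+q[1]**2))
print("tcp in top",proj("top",(156,656,226)),"base",proj("top",(0,0,0)),proj("scene",(0,0,0)))
S=cv2.imread("pics/scene0.png");
A=cv2.resize(S[320:480,440:640],None,fx=2.5,fy=2.5);B=cv2.resize(a[200:400,0:130],None,fx=2,fy=2)
im=np.zeros((400,780,3),np.uint8);im[:,:500]=A;im[:,510:770]=B;cv2.imwrite("pics/rack.png",im)
```

```text
riser tri [472.  274.7  48.4] gap 0.8 top [472.2 274.1  50. ] scene [472.9 276.1  50. ]
cyl tri [598.1 282.8  69.3] gap 1.3 top [598.5 282.3  70. ] scene [598.  283.7  70. ]
ring tri [536.6 427.3  15.3] gap 1.5 top [536.  423.4  26. ] scene [543.2 433.   26. ]
ball tri [576.7 140.6  83.6] gap 2.6 top [577.3 139.6  86.5] scene [577.7 144.4  86.5]
platehole tri [546.5   5.3  10.5] gap 1.2 top [546.8   5.   12. ] scene [547.    7.3  12. ]
blueA tri [627.9 368.1  67.9] gap 1.2 top [628.  367.1  70. ] scene [628.6 369.7  70. ]
blueB tri [542.8 335.3  66. ] gap 0.0 top [542.3 334.3  70. ] scene [545.6 338.1  70. ]
plate circle [547.3   5.8] 174.53559419372155
tcp in top [ -3. 429.] base [316.8 469.8] [499.6 190.4]
```

View pics/rack.png

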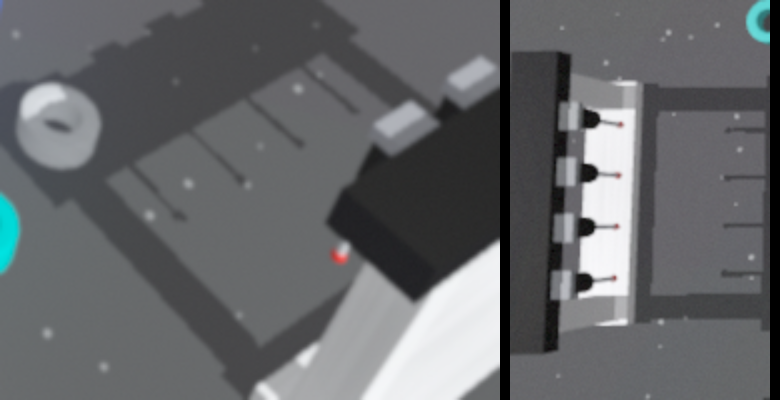

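Positions agree to about 2 mm, with the plate centre at about (547,6), and the ball sits 138 mm from it as expected for the triangle. The picture shows a stylus rack with an elevated beam (top view columns 0–55, rows 226–376), so I'll lift before swinging past it. Riser first.

```bash
cat >> h.py <<'E'
from scipy.spatial.transform import Rotation as Ro
CEN=np.array([547.1,6.]);AZ=77.4
def spot(daz): a=np.radians(AZ+daz);return CEN+69.3*np.array([np.cos(a),np.sin(a)])
def quat(deg):
    c,s=np.cos(np.radians(deg)),np.sin(np.radians(deg))
    return Ro.from_matrix(np.array([[-s,c,0],[c,s,0],[0,0,-1.]])).as_quat()
def go(xy,z,deg):
    q0=bot.read_state()["joint_pos"];best=None
    for d in(deg,deg+180):
        q=bot.solve_ik([*xy,z],quat(d))
        if q is not None:
            k=np.abs(np.array(q)-q0).max()
            if best is None or k<best[0]: best=(k,q)
    bot.move_joints(best[1])
def st(m):
    s=bot.read_state();print(m,"t%.1f"%s["t"],"tcp",s["tcp_pos"].round(1),"w%.1f"%s["width"],"F",s["contact_force"].round(1))
def pick(xy,z,deg,op,force,up=220):
    go(xy,up,deg);bot.move_gripper(op)
    bot.line_to([*xy,z+25],250);bot.line_to([*xy,z],60);st("down")
    bot.move_gripper(0,force);st("grip");bot.line_to([*xy,up],200);st("up")
def place(xy,z,deg,op,up=220):
    go(xy,up,deg);bot.line_to([*xy,z+25],200);bot.line_to([*xy,z],40);st("at")
    bot.move_gripper(op);bot.line_to([*xy,z+40],80);bot.line_to([*xy,up],300);st("off")
def snap(name,c="top"):
    im=bot.camera(c)[:,:,::-1].copy();cv2.imwrite(f"pics/{name}.png",im);return im
E
python3 - <<'E'
from h import *
print("rack beam",tri((580,396),(30,226)),"tip",tri((576,422),(55,262)))
for d in(60,180,300):print(d,spot(d).round(1))
for xy,z,g in [((472.2,275),12,-25),(spot(60),25,-42.6),((536.5,424.5),4,0),(spot(180),16,77.4),((598.3,283),26,0),(spot(300),38,17.4),((506,-401),3,-45),(spot(60),65,-42.6)]:
    print(np.round(xy),[bot.solve_ik([*xy,h],quat(g+k)) is not None for h in(z,220) for k in(0,180)])
print([bot.solve_ik([156,656,z],quat(90)) is not None for z in (350,420,450)])
E
```

```text
rack beam (array([574.7591947 , 621.92689738, 208.93876978]), np.float64(14.125604070430875)) tip (array([508.73772592, 616.22279878,  87.19330265]), np.float64(2.9888475884961423))
60 [496.1  52.9]
180 [532.  -61.6]
300 [613.2  26.7]
[472. 275.] [True, True, True, True]
[496.  53.] [True, True, True, True]
[536. 424.] [True, True, True, True]
[532. -62.] [True, True, True, True]
[598. 283.] [True, True, True, True]
[613.  27.] [False, True, False, True]
[ 506 -401] [True, True, True, True]
[496.  53.] [True, True, True, True]
[False, False, False]
```

Run:
```python
from h import *
s=bot.read_state()
for p in ([156,656],[150,560],[130,500]):
    print(p,[bot.solve_ik([*p,z],s["eef_rot"]) is not None for z in (230,300,350,420,450)])
for z in(420,350,300,270):
    try: bot.line_to([150,560,z],200);break
    except bot.Unreachable: print("no",z)
st("lift")
try: pick((472.2,275),12,-25,75,40)
except Exception as e: print(repr(e))
im=snap("t1");cv2.imwrite("pics/t1c.png",im[120:480,60:420])
```

```text
[156, 656] [True, True, True, True, True]
[150, 560] [True, True, True, True, True]
[130, 500] [True, True, True, True, True]
lift t1.3 tcp [149.8 559.9 418.6] w87.6 F [ 0.5  0.  -0.4]
down t5.0 tcp [472.2 274.9  11.7] w75.1 F [0.2 0.1 0.4]
grip t5.6 tcp [472.3 275.   12.2] w43.6 F [-1.1 -1.2  1.7]
up t6.8 tcp [471.5 274.5 218.6] w44.0 F [-0.1  0.1 -3.1]
```

View pics/t1c.png

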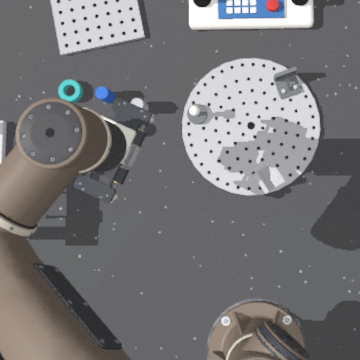

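Riser gripped (width 44 mm, about 0.32 kg); the arm hides the view. Placing it, then picking and placing the ring.

Run:
```python
from h import *
place(spot(60),24.7,-42.6,75)
pick((536.5,424.5),4,0,75,40)
place(spot(180),16.7,77.4,75)
go((560,300),300,0);st("clear")
im=snap("t2");snap("s2","scene")
o=np.zeros((480,780,3),np.uint8)
o[:,:]=cv2.resize(im[160:320,200:460],None,fx=3,fy=3,interpolation=cv2.INTER_CUBIC)
for p,z in [(spot(60),62),(spot(180),38),(spot(300),12),(CEN,12)]:
    u=proj("top",[*p,z]);cv2.drawMarker(o,tuple(int(k) for k in ((u-[200,160]+.5)*3-.5).round()),(0,0,255),0,10)
cv2.imwrite("pics/t2c.png",o)
```

```text
at t9.5 tcp [496.1  52.9  24.5] w43.9 F [ 0.1  0.6 -3.3]
off t11.6 tcp [495.7  52.9 219.7] w75.0 F [-0.3 -1.3 -0.1]
down t14.7 tcp [536.5 424.3   3.6] w74.9 F [-0.2 -0.2  0.5]
grip t15.2 tcp [536.7 424.7   4.3] w55.1 F [0.6 0.6 2.4]
up t16.4 tcp [535.8 424.  218.3] w55.1 F [-0.3 -0.3 -4.1]
at t20.0 tcp [532.  -61.7  16.5] w54.6 F [ 0.7 -0.1 -3.1]
off t21.9 tcp [531.6 -61.5 219.8] w75.1 F [ 0.5 -0.4 -0.5]
clear t23.3 tcp [559.9 299.2 299.1] w74.7 F [ 0.6  0.5 -0.2]
```

View pics/t2c.png

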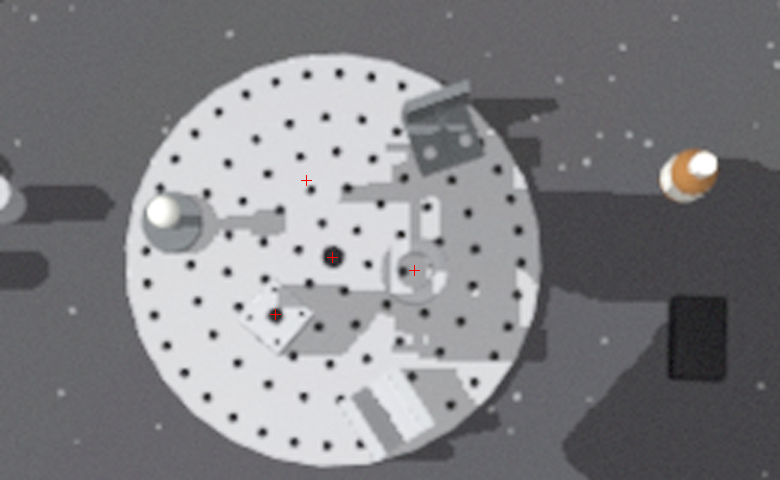

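The riser's bolt hole (275,315) and the ring's bore (414,270) sit on their red target marks. Next the cylinder, then locating the housing by colour.

Run:
```python
from h import *
pick((598.3,283),27,0,52,40)
place(spot(300),39.7,17.4,52)
go((560,300),300,0)
im=snap("t3");sc=snap("s3","scene")
for n,i,box,z in [("top",im,(450,235,500,285),26),("scene",cv2.imread("pics/scene0.png"),(265,158,300,188),20)]:
    x0,y0,x1,y1=box;c=i[y0:y1,x0:x1].astype(int);m=((c[...,2]-c[...,0]>18)&(c[...,2]>90)).astype(np.uint8)
    k=max(cv2.findContours(m,0,2)[0],key=cv2.contourArea);(u,v),r=cv2.minEnclosingCircle(k);M=cv2.moments(k)
    print(n,(u+x0,v+y0,r),M["m10"]/M["m00"]+x0,M["m01"]/M["m00"]+y0,onz(n,u+x0,v+y0,z).round(1))
o=cv2.resize(im[160:320,200:460],None,fx=3,fy=3,interpolation=cv2.INTER_CUBIC)
f=lambda p:tuple(int(k) for k in ((proj("top",p)-[200,160]+.5)*3-.5).round())
for p,z in [(spot(60),62),(spot(180),38),(spot(300),82),(CEN,12)]: cv2.drawMarker(o,f([*p,z]),(0,0,255),0,10)
for d,h in((120,57),(240,22)):
    a=np.radians(AZ+d);c=CEN+138.6*np.array([np.cos(a),np.sin(a)]);cv2.drawMarker(o,f([*c,h]),(0,0,255),0,10)
    for t in range(0,360,10): cv2.circle(o,f([*(c+28*np.array([np.cos(np.radians(t)),np.sin(np.radians(t))])),h]),1,(0,255,0),-1)
o[330:,500:]=cv2.resize(im[233:283,450:500],(280,150)) if 0 else o[330:,500:]
cv2.imwrite("pics/t3c.png",o)
```

```text
down t25.9 tcp [598.2 282.9  26.7] w52.2 F [0.6 1.1 1.1]
grip t26.4 tcp [598.6 283.2  27.3] w31.6 F [1.3 0.6 1.1]
up t27.5 tcp [597.4 282.5 218.2] w31.3 F [-0.7 -0.4 -4.3]
at t30.2 tcp [613.3  26.7  39.5] w31.7 F [-0.4  0.1 -4.9]
off t32.1 tcp [613.   26.8 220.1] w51.9 F [-0.1 -0.4 -0.4]
top (473.5, 258.0, 11.500100135803223) 473.58223523670085 257.9863347974622 [ 506.3 -400.1   26. ]
scene (282.0813961029053, 173.29069805145264, 9.659314155578613) 282.19214876033055 172.96487603305786 [ 514.5 -386.9   20. ]
```

View pics/t3c.png

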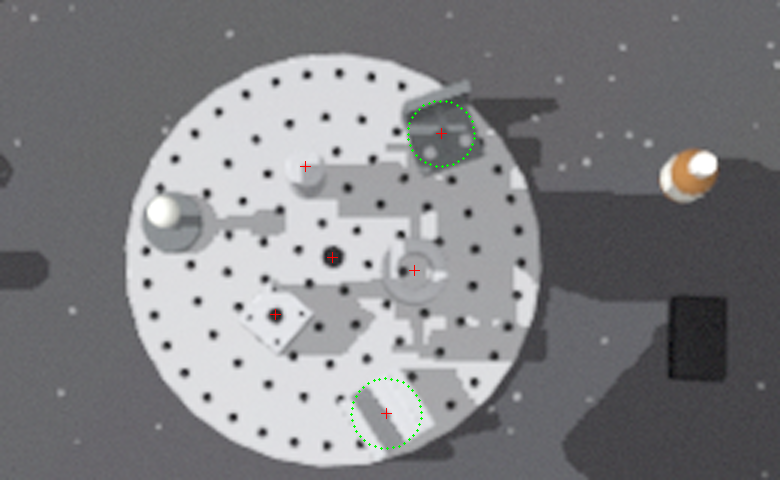

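All marks fit: the predicted vee (386,413) and bracket (441,133) circles coincide with the parts, and the cylinder top (305,168) is on target. Now the housing, squeezed once crosswise first to centre it.

Run:
```python
from h import *
h=(506.4,-400.4)
go(h,220,45);bot.move_gripper(70);bot.line_to([*h,30],250);bot.line_to([*h,3],60)
bot.move_gripper(0,6);st("centre");bot.move_gripper(70);bot.line_to([*h,60],150)
pick(h,3,-45,70,12)
place(spot(60),65.5,-42.6,70)
go((560,300),300,0);st("end")
im=snap("t4");sc=snap("s4","scene")
o=cv2.resize(im[160:320,200:460],None,fx=3,fy=3,interpolation=cv2.INTER_CUBIC)
f=lambda p:tuple(int(k) for k in ((proj("top",p)-[200,160]+.5)*3-.5).round())
for p,z in [(spot(60),94),(spot(180),38),(spot(300),82)]: cv2.drawMarker(o,f([*p,z]),(0,0,255),0,8)
cv2.imwrite("pics/t4c.png",o);cv2.imwrite("pics/s4c.png",cv2.resize(sc[150:330,240:460],None,fx=3,fy=3,interpolation=cv2.INTER_CUBIC))
```

```text
centre t38.4 tcp [ 506.6 -400.5    3.3] w50.1 F [-0.1  0.4  2. ]
down t42.6 tcp [ 506.3 -400.4    2.7] w69.7 F [ 0.7 -0.1  0.8]
grip t43.1 tcp [ 506.7 -400.5    3.3] w49.6 F [0.6 0.6 1.5]
up t44.3 tcp [ 505.8 -400.   218.6] w49.8 F [-0.4 -0.3 -0.4]
at t47.5 tcp [496.   52.9  65.3] w49.7 F [ 0.2 -0.2  0.6]
off t49.3 tcp [496.   53.  220.2] w70.0 F [ 0.5 -0.2 -0.7]
end t50.4 tcp [559.6 299.  298.9] w70.0 F [-0.4 -0.8 -0.2]
```

View pics/t4c.png

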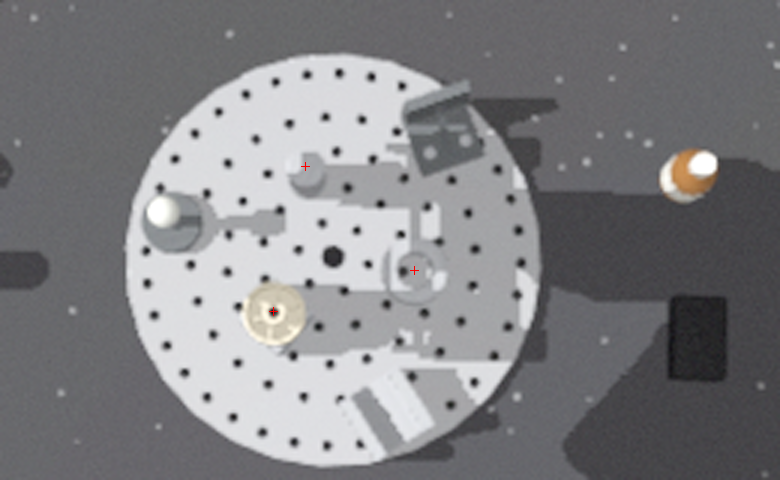

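View pics/s4c.png

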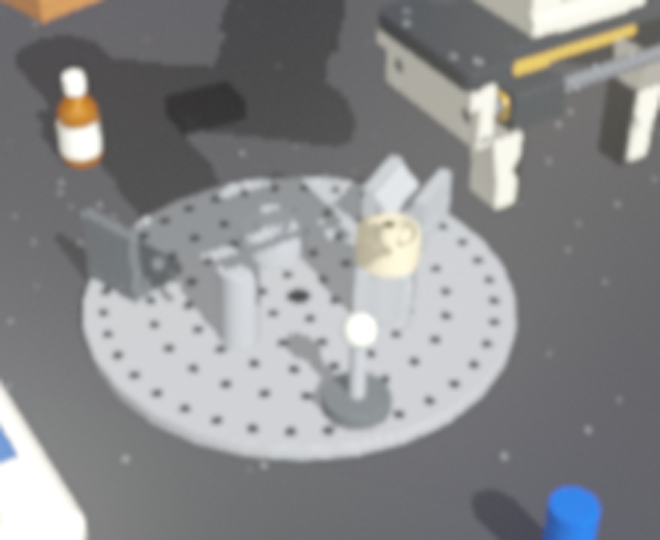

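The housing hub (273,312) is centred on the riser, the cylinder stands upright and the ring lies flat. The case and bottle haven't moved, and the gripper is clear. Handing in.

Run:
```python
from h import *
a=cv2.imread("pics/top0.png")[180:300,410:455];b=cv2.imread("pics/t4.png")[180:300,410:455]
f=lambda i:[m[:2] if 0 else tuple(np.round([k.mean() for k in np.nonzero(m)],1)) for m in (i[...,2].astype(int)-i[...,0]>60,)]
print(f(a),f(b));print(bot.close_job());st("done")
```

```text
[(np.float64(37.8), np.float64(18.8))] [(np.float64(37.9), np.float64(18.9))]
the job is handed in; nothing more can be done
None
the job is handed in; nothing more can be done
```

The job is done and handed in at about 50 s of the 112 s allowed. I placed the riser between the datum ball and the vee block, then the ring between the vee block and the angle bracket. The cylinder followed between the bracket and the ball, and last the housing, open side up on the riser.

**Last checks:**
- **Positions:** in the final top view, the ring, the cylinder and the housing hub sit on their computed target marks to within about 1–2 mm. The riser's bolt hole was on its mark before the housing covered it.
- **Stance:** the scene view shows the cylinder upright, the ring flat and the housing seated on the riser.
- **Things to leave alone:** the bottle's pixels moved by only 0.1 px. I checked the case by eye only, and it looks unmoved. I did not touch the blue and turquoise look-alikes.
- **Robot:** the gripper is open and well clear of everything. The wrist forces I read stayed under about 5 N.

**Disagreements:** the two cameras differ by about 2 mm in y. My first scene-camera fixes for the ring (about 12 mm) and the housing (about 15 mm) were further off because I assumed the wrong height for the point seen. I used the top view for those two.

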